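# Clear the kiln's flue slot and hold the damper half shut

## Task

A flue scraper (narrow upright wooden grip) was left standing in the slot on top of the small kiln's flue duct: slide it blade first into the empty slot of the wooden rack until its shoulders rest on the rack, and let go of it. Then take the damper plate (wide bar handle) out of the rack, lower it through the flue slot until its lower edge hangs halfway down inside the duct, and finish while still holding it there, upright and still. Leave the round-handled comb in its slot and do not disturb the bowl, the brush jar or the wooden rib.

Things in the scene. Friction and masses are not known exactly. Their poses are not given: they have to be found in the camera images.
- flue: Fixed green table-top kiln (280 x 260 x 230 mm high, centre at y = +290 mm) with a level steel flue duct 72 mm wide (x), 118 mm high, running along y from -80 to +160 mm. A pipe 80 mm in diameter leaves the duct along +x at y = -36 mm. Origin on the table under the slot; z up; x is the slot's long direction.
- flue_slot (a point): Centre of the slot in the duct's top face, 118 mm above the table. Slot 54 mm long (x), 7 mm wide (y), edges chamfered 2 mm, through a 6 mm thick top. The duct under it is empty, 100 mm from the underside of the top to the inner floor: halfway down is 56 mm below this point. z up.
- rack: Fixed wooden rack: level board 100 mm (x) by 250 mm (y), 20 mm thick, top 130 mm above the table, open beneath. Three through slots, 54 mm long (x) and 8 mm wide (y), at y = -80, 0 and +80 mm, edges chamfered 2 mm. Those at -80 and 0 hold the damper and the comb, either way about; the one at +80 is empty. Origin on the table under the board's centre, z up.
- rack_empty (a point): Centre of the rack's empty slot, at the level of the board's top face, 130 mm above the table; x along the slot, z up.
- damper: Loose damper plate, 0.17 to 0.34 kg: steel blade 50 mm wide (x), 5 mm thick (y), 104 mm long, below a wooden bar handle 70 mm (x) by 20 mm (y) by 44 mm high. Starts hanging in the rack by its handle's underside, whose centre is the origin (blade below, handle above, z up). With its edge halfway down the duct, the origin is 48 mm above the duct's top.
- damper_edge (a point): Middle of the damper blade's lower edge, 104 mm below the damper's origin.
- scraper: Loose flue scraper, 0.16 to 0.26 kg: steel blade 50 mm wide (x), 5 mm thick (y), 90 mm long, under a wooden shoulder bar 62 x 20 x 10 mm high, on which stands a narrow grip 30 mm (x) by 20 mm (y), its top 50 mm above the origin. It starts hanging in the flue slot by its shoulders. Origin at the centre of the shoulders' underside, z up.
- comb: Bystander: loose flat comb like the scraper but with a round upright handle 28 mm in diameter, its top 50 mm above the origin; hangs in the rack. Origin at the centre of the shoulders' underside.
- bowl: Bystander: terracotta bowl, 90 mm across, 55 mm high, beyond the rack. Origin at the centre of its underside.
- brush_jar: Bystander: white jar, 68 mm across, 90 mm high, with brushes up to 175 mm, beyond the rack. Origin at the centre of its underside.
- rib: Bystander: flat dark wooden rib, 70 x 40 x 12 mm, lying on the table between rack and duct. Origin at the centre of its underside.

How it is judged:
By the outcome, as a careful person would: the job done as asked, in the order asked, and still so for the second after the job is handed in, while the arm keeps its last pose, push and grip.
It also fails if it takes over 72 s, if anything falls off the work surface, if the arm or the gripper's body presses on something with over 40 N, if the wrist force passes 120 N, or if a joint passes its speed limit or range.

## Robot

A 6-joint arm with a two-finger parallel gripper is mounted at the origin on the work surface. World frame = base frame: x ahead of the robot, y to its left, z up, the work surface at z = 0. Lengths are in m, angles in rad, forces in N, time in s.
With the tool pointing down it reaches from about 0.375 to 0.975 m from the base axis. Payload 3.8 kg.
Tool frame: the origin (TCP) lies midway between the tips of the shut fingers; the grasp point (between the pads) lies 19 mm behind it; x points along the fingers, y is the direction in which the jaws open and shut, and the axes are right-handed (so a half turn about x gives the same grasp; the last joint's range is limited). The gripper opens to 88 mm and grips with 3 to 60 N. Pads are 18 mm wide; open, the fingers measure 123 mm over their backs; the gripper's body (75 mm by 187 mm) begins 45 mm behind the grasp point.
Start: joints at [-1.18, 0.264, 1.604, -0, 1.274, -0.037], TCP at [0.28, -0.614, 0.239] pointing down, gripper open.
Joint ranges: [-2.63, 2.63], [-0.94, 2.18], [0.31, 2.57], [-1.31, 4.45], [0, 2.66], [-2.55, 2.55]. Speed limits (rad/s): [2.57, 2.57, 3.14, 3.14, 3.14, 3.14].

## Interface

Orientations are given as a rotation vector (axis times angle).
In Python, from cell import manip, inverse_kinematics, cams, order gives the robot as it stands. Calls block until the motion is done:
- manip.move_pose(position, orientation): joint-space move of the TCP to a pose.
- manip.move_linear(position, rate=0.15, rot=None): straight line of the TCP; rot=None keeps the orientation; rate is the mean speed in m/s.
- manip.set_joints(angles): joint-space move.
- manip.set_gripper(opening, force=None): finger opening in m; force is the grip in N (None keeps the last); returns when the fingers have stopped.
- manip.dwell(seconds).
- inverse_kinematics(position, orientation): joint angles nearest the present ones, or None.
- manip.state(): the state.
- cams.capture(name): name is "scene" or "top" or "wrist"; returns a dict with "image" (480x640x3 uint8, blue, green, red), "z_map" (480x640 float32, m along the optical axis (not along the pixel's ray), 0 where there is no reading), "intrinsics" (3x3 intrinsics, pixels), "position" and "orientation" of the camera in the world; the wrist camera has in their place "T_tool_cam" (4x4, takes a point from camera to tool coordinates, whose origin is the TCP and whose axes are the tool frame's). Camera axes: x right, y down, z forward; pixel columns grow to the right and rows downward; lengths in m; the calibration is good to about 2 mm. A picture is of the moment at which its call begins: read the wrist's pose just before it.
A pose or a line that the arm cannot do raises manip.IKError and nothing moves.
- order.close_job(): hands the job in, once; it reports no verdict.
The state is a dict: "clock": time; "joint_pos": joint angles; "joint_velocities": joint speeds; "tau": joint torques, N m; "tool_pos": TCP position; "tcp_rot": TCP orientation; "contact_force": force on the tool from outside, world axes, zero at the start; "moment": the same for the moment, N m; "gripper_width": finger opening in m.
Only numpy, scipy, OpenCV 4.12 (cv2) and the standard library are available. Lean on these libraries where they do the work, as an engineer would, in place of code of your own. Each camera call takes 0.05 s, during which the arm holds its last target. There are 200 camera calls.

## Working session

There is one attempt and no reset: what is moved stays moved. The work goes in short steps, each a Python script; the robot and the scene stay as the last script left them, time stands still between calls to the robot, and variables do not carry over. Pictures are saved under pics/ and viewed, about 8 in all and at most 12, crops included, and the job is handed in when it is done.

```bash
ls; mkdir -p pics
python3 - <<'E'
from cell import manip,cams
import cv2,numpy as np
s=manip.state();print(s['clock'],s['tool_pos'],s['tcp_rot'])
for n in ['scene','top']:
    c=cams.capture(n);cv2.imwrite(f'pics/{n}0.png',c['image']);np.savez(f'{n}0.npz',**c)
    print(n,c['intrinsics'].tolist(),c['position'],c['orientation'])
E
```

```text
pics
0.0 [ 0.27977468 -0.61353338  0.23741725] [ 1.98544737  0.43360719 -1.98633717]
scene [[599.8900766943062, 0.0, 321.13045393770165], [0.0, 599.8900766943062, 236.81179261738635], [0.0, 0.0, 1.0]] [1.277522   0.26849616 1.11061505] [-1.45644383 -2.26282461  0.77684156]
top [[467.4419326654178, 0.0, 317.8586075501336], [0.0, 467.4419326654178, 250.9022507084161], [0.0, 0.0, 1.0]] [ 0.47936836 -0.07172004  0.99529838] [-2.13873172  2.16036946 -0.13000712]
```

View pics/top0.png

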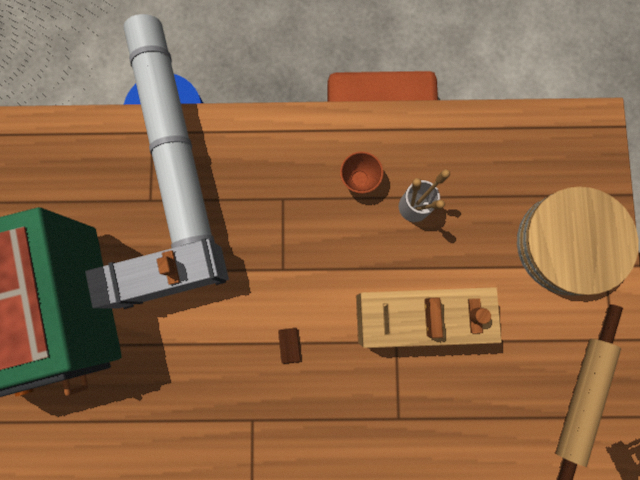

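View pics/scene0.png

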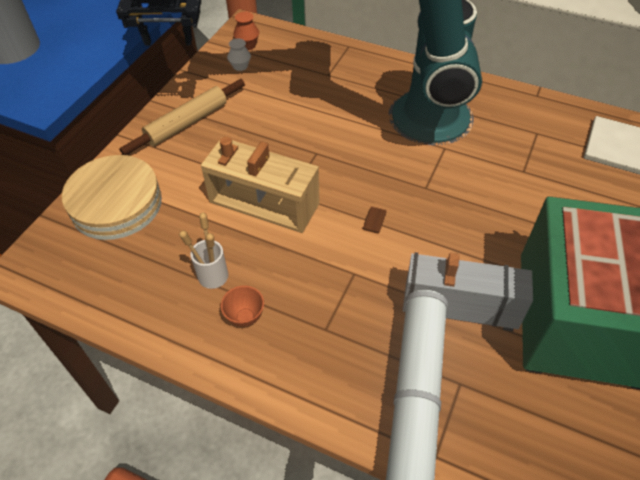

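Top view: the rack's empty slot is at px (386,319), the damper is in the middle slot (435,318) and the comb is at (480,316). The scraper stands in the flue at (168,267). The scene view agrees. Next I'll measure both frames.

```bash
cat > h.py <<'E'
import numpy as np,cv2
from scipy.spatial.transform import Rotation as R
def cloud(c,pos,rot):
    K=c['intrinsics'];z=c['z_map'];v,u=np.mgrid[:480,:640]
    p=np.stack([(u-K[0,2])*z/K[0,0],(v-K[1,2])*z/K[1,1],z],-1)
    w=p@rot.T+pos; w[z==0]=np.nan; return w
def ray(c,pos,rot,uv,h):
    K=c['intrinsics'];d=np.array([(uv[0]-K[0,2])/K[0,0],(uv[1]-K[1,2])/K[1,1],1])@rot.T
    return pos+d*(h-pos[2])/d[2]
def down(yaw):
    "tool x down, tool y (jaws) at angle yaw in the world xy plane"
    x=np.array([0,0,-1.]);y=np.array([np.cos(yaw),np.sin(yaw),0]);return R.from_matrix(np.c_[x,y,np.cross(x,y)]).as_rotvec()
def wristpose(s,c):
    Rt=R.from_rotvec(s['tcp_rot']).as_matrix();T=c['T_tool_cam']
    return Rt@T[:3,3]+s['tool_pos'],Rt@T[:3,:3]
E
python3 - <<'E'
from h import *
from cell import cams
for n in ['top','scene']:
    c=np.load(n+'0.npz');w=cloud(c,c['position'],R.from_rotvec(c['orientation']).as_matrix())
    hsv=cv2.cvtColor(c['image'],cv2.COLOR_BGR2HSV)
    Z=w[...,2]
    for nm,h,box,sat in [('rack',.130,(.2,.5,-.5,-.05),0),('duct',.118,(.3,.6,0,.4),1),('scr_top',.168,(.3,.6,.1,.3),0),('damp',.174,(.25,.45,-.32,-.22),0),('comb',.18,(.25,.45,-.42,-.32),0)]:
        m=(abs(Z-h)<.006)&(w[...,0]>box[0])&(w[...,0]<box[1])&(w[...,1]>box[2])&(w[...,1]<box[3])
        if sat: m&=hsv[...,1]<60
        k,l,st,ce=cv2.connectedComponentsWithStats(m.astype('u1'))
        if k<2: print(n,nm,'none');continue
        m=l==1+st[1:,4].argmax()
        cnt=max(cv2.findContours(m.astype('u1'),0,2)[0],key=cv2.contourArea)[:,0]
        rt=R.from_rotvec(c['orientation']).as_matrix()
        pts=np.array([ray(c,c['position'],rt,q,h)[:2] for q in cnt],dtype='f4')
        r=cv2.minAreaRect(pts*1000)
        print(n,nm,m.sum(),'z',np.nanmedian(Z[m]).round(4),np.round(r[0],1),np.round(r[1],1),round(r[2],2))
c=cams.capture('wrist');print(c['T_tool_cam'].round(4).tolist(),c['intrinsics'].tolist())
E
```

```text
top rack 4876 z 0.1302 [ 459.3 -267.8] [ 82.2 251.2] 0.61
top duct 4120 z 0.119 [556.1 252.1] [ 77.9 242.2] 13.82
top scr_top 192 z 0.1685 [566.3 212.3] [29.9 20.9] 13.58
top damp 106 z 0.1735 [ 441.8 -267.3] [20.7 13.6] 89.48
top comb none
scene rack 1389 z 0.1293 [ 460.3 -204.7] [ 86.9 127.7] 1.61
scene duct 2437 z 0.1179 [547.9 289.4] [ 81.3 164.3] 12.86
scene scr_top 135 z 0.1674 [569.6 213.5] [33.9 19.1] 17.28
scene damp 43 z 0.173 [ 443.3 -267.2] [20.4 15. ] 89.39
scene comb none
[[0.0016, -0.2569, 0.9664, -0.147], [1.0, 0.0012, -0.0013, 0.0001], [-0.0008, 0.9664, 0.2569, -0.0653], [0.0, 0.0, 0.0, 1.0]] [[356.057693068295, 0.0, 322.28051629570774], [0.0, 356.057693068295, 234.28314084179235], [0.0, 0.0, 1.0]]
```

Run:
```python
from h import *
from cell import manip,cams,inverse_kinematics as ik
print('start jaw dir',R.from_rotvec(manip.state()['tcp_rot']).as_matrix()[:,1].round(2))
T=dict(rack=([.445,-.225,.25],90.6),flue=([.557,.2125,.25],103.6))
for k,(p,y) in T.items():
    for f in (0,180): 
        q=ik(p,down(np.deg2rad(y+f)));print(k,f,None if q is None else np.round(q,2))
for k,(p,y) in T.items():
    manip.move_pose(p,down(np.deg2rad(y)))
    s=manip.state();c=cams.capture('wrist');P,Q=wristpose(s,c)
    cv2.imwrite(f'pics/w_{k}.png',c['image']);np.savez(f'w_{k}.npz',P=P,Q=Q,**c);print(s['clock'],s['tool_pos'],P)
```

```text
start jaw dir [ 0.41 -0.91 -0.  ]
rack 0 [-0.52 -0.08  1.96 -0.    1.26 -2.1 ]
rack 180 [-0.52 -0.08  1.96 -0.    1.26  1.04]
flue 0 [ 0.32  0.11  1.77 -0.    1.27 -1.49]
flue 180 [0.32 0.11 1.77 0.   1.27 1.66]
1.9417 [ 0.44503031 -0.22541807  0.25008361] [ 0.37931847 -0.22622044  0.39704217]
3.65 [0.557226   0.21141581 0.24998065] [0.49334299 0.19594051 0.3969533 ]
```

View pics/w_rack.png

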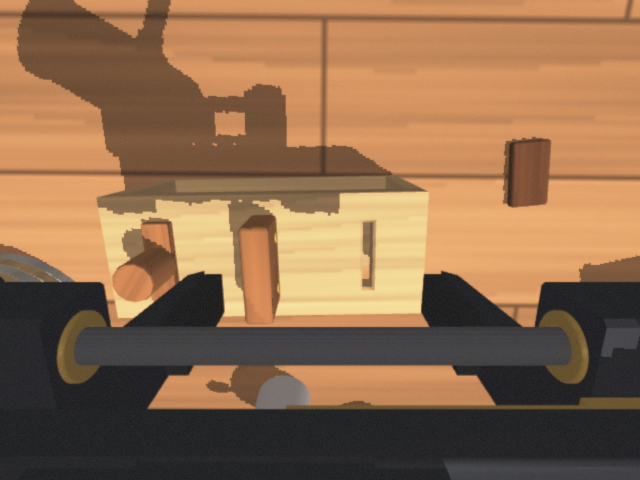

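View pics/w_flue.png

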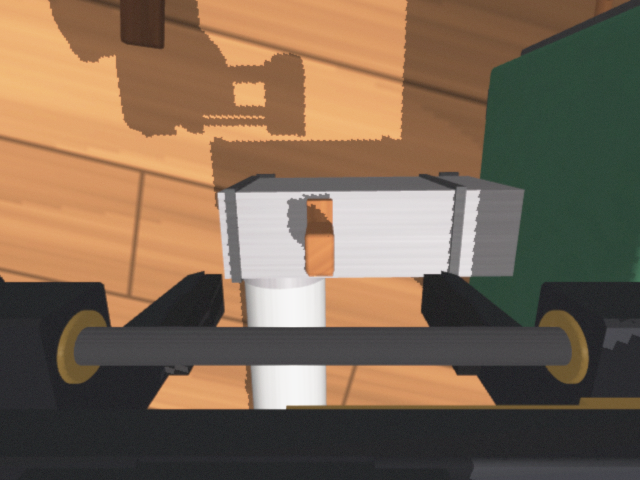

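Wrist views: the empty rack slot is clear at px (368,255), with the damper at (260,270) and the comb at (145,270). In the flue view the scraper's grip top is at (320,255) on the duct. I'll refine these by colour.

Run:
```python
from h import *
def rect(c,m,h,nm,roi):
    M=np.zeros((480,640),'u1');x0,x1,y0,y1=roi;M[y0:y1,x0:x1]=m[y0:y1,x0:x1]
    M=cv2.morphologyEx(M,cv2.MORPH_OPEN,np.ones((3,3)))
    cnt=max(cv2.findContours(M,0,1)[0],key=cv2.contourArea)[:,0]
    pts=np.array([ray(c,c['P'],c['Q'],q,h)[:2] for q in cnt],'f4')*1000
    r=cv2.minAreaRect(pts);print(nm,cnt.min(0),cnt.max(0),np.round(r[0],1),np.round(r[1],1),round(r[2],2))
for k in('rack','flue'):
    c=np.load(f'w_{k}.npz');hsv=cv2.cvtColor(c['image'],cv2.COLOR_BGR2HSV).astype(int);w=cloud(c,c['P'],c['Q']);Z=w[...,2]
    if k=='rack':
        print(hsv[255,400],hsv[255,368],hsv[230,368],hsv[255,345],hsv[290,262],hsv[280,368])
        print('row255',hsv[255,355:382].tolist())
        b=hsv[255,400]
        board=(abs(hsv[...,0]-b[0])<4)&(abs(hsv[...,1]-b[1])<35)&(hsv[...,2]>150)
        rect(c,~board,.130,'slot',(350,388,205,300))
        for kk in(.130,): 
            m=(abs(Z-.130)<.004)
            print('boardz',np.nanmedian(Z[230:280,390:415]))
            rect(c,m,.13,'board',(90,440,180,330))
        rect(c,abs(Z-.174)<.004,.174,'damper',(225,295,200,330))
    else:
        print(hsv[255,320],hsv[215,320],'ductz',np.nanmedian(Z[210:260,350:400]),'gripz',np.nanmedian(Z[240:270,312:328]))
        rect(c,abs(Z-.168)<.004,.168,'grip',(290,350,190,285))
        rect(c,(hsv[...,1]>110)&(hsv[...,2]>170)&(Z>.15),.168,'gripcol',(290,350,225,285))
        rect(c,abs(Z-.118)<.004,.118,'duct',(215,455,175,282))
```

```text
[ 21 101 241] [ 16 114 148] [ 16 110 139] [ 21 102 240] [ 12 151 214] [ 16 105 124]
row255 [[21, 101, 240], [21, 102, 240], [21, 99, 241], [21, 102, 241], [20, 102, 240], [19, 104, 237], [19, 107, 235], [19, 107, 235], [19, 107, 233], [19, 107, 231], [18, 107, 231], [18, 109, 230], [17, 114, 217], [16, 114, 148], [16, 105, 124], [17, 107, 114], [16, 107, 117], [16, 110, 146], [16, 116, 181], [16, 115, 195], [17, 115, 220], [20, 103, 240], [21, 102, 241], [21, 101, 241], [21, 101, 241], [21, 101, 241], [21, 97, 241]]
slot [361 220] [375 289] [ 466.6 -189. ] [57.3 11.1] 2.17
boardz 0.13095305757318337
board [ 97 191] [428 315] [ 468.8 -269.7] [101.  250.8] 1.55
damper [239 226] [273 324] [ 467.9 -269. ] [69.9 20.2] 1.57
[ 12 147 226] [ 12 142 126] ductz 0.11897940511120458 gripz 0.16888242399775275
grip [305 232] [334 274] [565.3 211.6] [29.7 19.8] 13.56
gripcol [306 235] [333 274] [566.3 211.9] [27.6 18.4] 13.56
duct [218 188] [454 281] [562.2 226.9] [ 78.1 191.7] 14.16
```

```bash
cat >> h.py <<'E'
def show(manip,t):
    s=manip.state();print(t,round(s['clock'],2),s['tool_pos'].round(4),'F',np.round(s['contact_force'],1),'w',round(s['gripper_width'],4))
    return s
E
python3 - <<'E'
from h import *
from cell import manip,cams
x,y=.5658,.2118;o=down(np.deg2rad(103.56))
manip.set_gripper(.05,40)
manip.move_linear([x,y,.25],.1,rot=o);manip.move_linear([x,y,.131],.08);manip.dwell(.3);show(manip,'at')
manip.set_gripper(0.0,40);show(manip,'gripped')
for z,r in((.136,.02),(.16,.06),(.31,.12)):
    manip.move_linear([x,y,z],r);show(manip,z)
s=manip.state();c=cams.capture('wrist');P,Q=wristpose(s,c);np.savez('w_held.npz',P=P,Q=Q,**c);cv2.imwrite('pics/held.png',c['image'])
t=cams.capture('top');np.savez('top1.npz',**t);cv2.imwrite('pics/pair.png',np.hstack([c['image'][:,160:480],t['image'][100:400,60:380].copy() if 0 else cv2.resize(t['image'][180:360,60:300],(480,480))]))
E
```

```text
at 6.6 [0.566  0.2118 0.1313] F [0.1 0.4 0.3] w 0.0502
gripped 7.16 [0.5658 0.2117 0.131 ] F [-0.5 -0.7  0.7] w 0.0198
0.136 7.56 [0.5658 0.2118 0.1361] F [-0.1 -0.2 -1.9] w 0.0197
0.16 8.11 [0.5661 0.2119 0.1607] F [ 0.2  0.3 -1.5] w 0.0198
0.31 9.51 [0.5653 0.2116 0.3087] F [-0.  -0.2 -1.1] w 0.0198
```

View pics/pair.png

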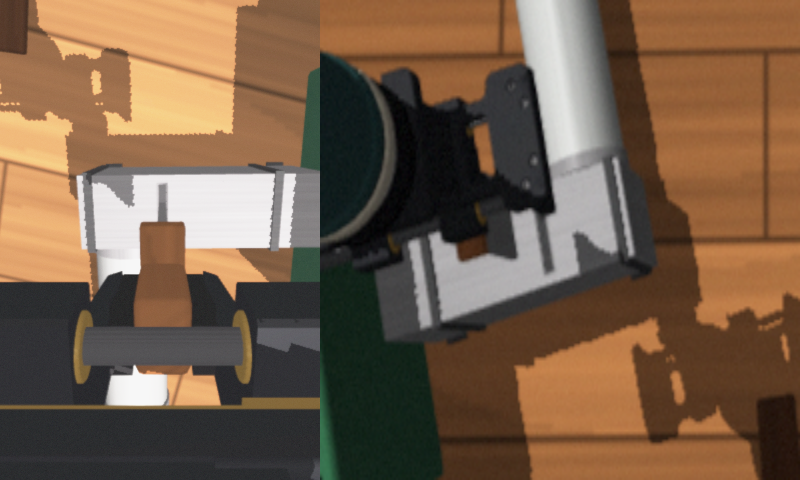

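Scraper held and clear, and the slot in the duct is now visible at px (163,200) in the left half. Next, the insertion, with force checks.

```bash
cat > ins.py <<'E'
from h import *
def descend(manip,x,y,z0,z1,step,rate,lim):
    "lower in steps; stop when the upward push rises by lim"
    manip.dwell(.3);f0=manip.state()['contact_force'];z=z0;n=0
    while z>z1+1e-6:
        z=max(z-step,z1);manip.move_linear([x,y,z],rate);s=manip.state();d=s['contact_force']-f0;n+=1
        if n%3==0 or d[2]>lim or np.hypot(*d[:2])>lim or z==z1: print(round(s['clock'],2),round(z,4),s['tool_pos'].round(4),'dF',d.round(1))
        if d[2]>lim or np.hypot(*d[:2])>lim: return z,False
    return z,True
E
python3 - <<'E'
from ins import *
from cell import manip,cams
x,y=.4666,-.1894
manip.move_linear([x,y,.31],.2,rot=down(np.deg2rad(91.55)));show(manip,'over')
manip.move_linear([x,y,.24],.1)
print(descend(manip,x,y,.24,.1445,.01,.05,6))
c=cams.capture('scene');cv2.imwrite('pics/s1.png',cv2.resize(c['image'][110:250,150:350],(800,560),interpolation=2))
show(manip,'end')
E
```

```text
over 11.82 [ 0.4668 -0.1888  0.31  ] F [-0.2  0.2 -1.1] w 0.0197
14.03 0.21 [ 0.4662 -0.1892  0.2094] dF [-0.2  1.   0.5]
15.07 0.18 [ 0.4662 -0.1892  0.1794] dF [ 0.8 -0.4  0.6]
16.12 0.15 [ 0.4662 -0.1892  0.1494] dF [-1.1  0.9  0.1]
16.38 0.1445 [ 0.4663 -0.1893  0.1441] dF [1.  0.7 0.2]
(0.1445, True)
end 16.43 [ 0.4665 -0.1893  0.1443] F [-0.2  0.3 -1.2] w 0.0194
```

View pics/s1.png

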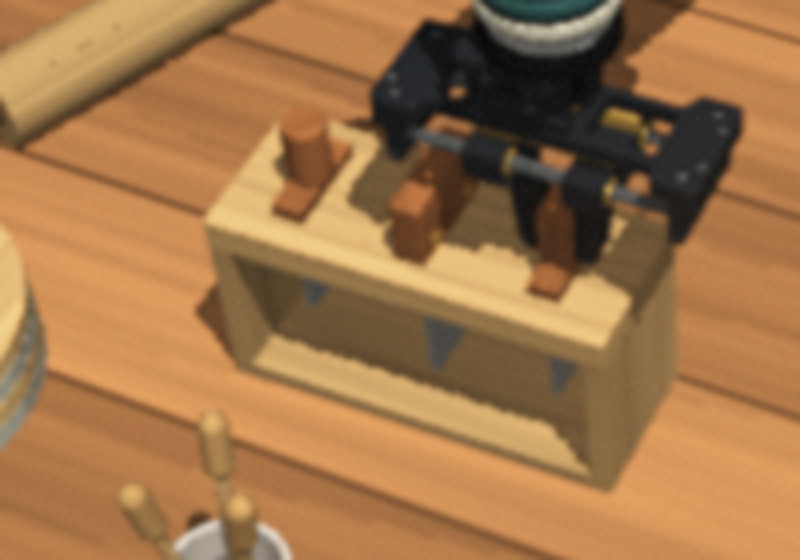

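Run:
```python
from ins import *
from cell import manip,cams
x,y=.4666,-.1894
print(descend(manip,x,y,.1445,.142,.0008,.02,3))
manip.set_gripper(.04);show(manip,'rel')
manip.move_linear([x,y,.2],.1);manip.move_linear([x,y,.25],.15)
manip.dwell(.2);s=manip.state();c=cams.capture('wrist');P,Q=wristpose(s,c);np.savez('w_rack2.npz',P=P,Q=Q,**c)
cv2.imwrite('pics/w_rack2.png',c['image'])
manip.set_gripper(.088)
a=np.deg2rad(13.6);ex=np.array([np.cos(a),np.sin(a)])
p=np.array([.5658,.2118])+.025*ex
manip.move_linear([*p,.25],.25,rot=down(a+np.pi/2));manip.dwell(.3)
s=show(manip,'flue');c=cams.capture('wrist');P,Q=wristpose(s,c);np.savez('w_flue2.npz',P=P,Q=Q,**c)
A=cv2.imread('pics/w_rack2.png')[150:330,:];cv2.imwrite('pics/two.png',np.vstack([A,c['image'][100:330]]))
```

```text
17.48 0.1421 [ 0.4668 -0.1895  0.1429] dF [-2.4  1.6  7.5]
(0.1421, False)
rel 17.97 [ 0.4666 -0.1894  0.1419] F [-0.6 -0.2 -0.4] w 0.0402
flue 22.41 [0.5901 0.2172 0.2502] F [-0.8 -0.8 -1. ] w 0.0881
```

View pics/two.png

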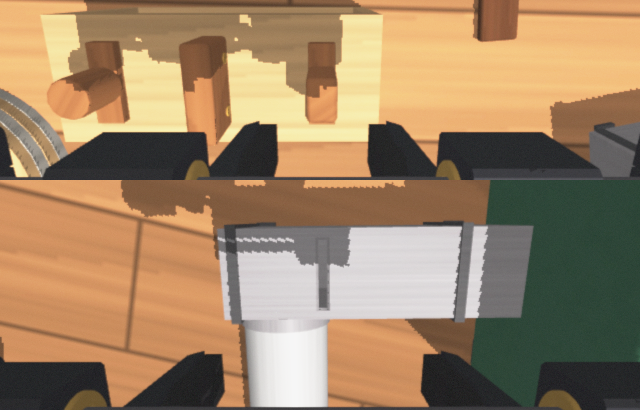

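The scraper is seated in the rack: contact came at TCP 0.1429, against an expected 0.143. The flue slot is clear at image px (323,193), rows 158–230, with its upper half in shadow. I'll measure it and the damper.

Run:
```python
from h import *
c=np.load('w_flue2.npz');g=cv2.cvtColor(c['image'],cv2.COLOR_BGR2GRAY).astype(int)
for r in(175,200,215):print(r,'cols311..336',g[r-2:r+3,311:337].mean(0).astype(int).tolist())
print('rows150..240 at 323',g[150:240,322:325].mean(1).astype(int).tolist())
print('col345 rows140..245',[ (i,int(v)) for i,v in zip(range(140,246),g[140:246,343:348].mean(1)) if i<150 or i>234])
w=cloud(c,c['P'],c['Q']);Z=w[...,2]
m=(abs(Z-.119)<.004)
M=np.zeros((480,640),'u1');M[130:250,238:456]=m[130:250,238:456]
cnt=max(cv2.findContours(M,0,1)[0],key=cv2.contourArea)[:,0]
r=cv2.minAreaRect(np.array([ray(c,c['P'],c['Q'],q,.118)[:2] for q in cnt],'f4')*1000);print('duct',r,cnt.min(0),cnt.max(0))
c=np.load('w_rack2.npz');w=cloud(c,c['P'],c['Q']);Z=w[...,2];M=np.zeros((480,640),'u1');M[170:300,160:250]=(abs(Z-.175)<.004)[170:300,160:250]
cnt=max(cv2.findContours(M,0,1)[0],key=cv2.contourArea)[:,0]
print('damper',cv2.minAreaRect(np.array([ray(c,c['P'],c['Q'],q,.174)[:2] for q in cnt],'f4')*1000),cnt.max(0))
```

```text
175 cols311..336 [120, 118, 120, 119, 114, 109, 108, 114, 118, 120, 118, 118, 119, 117, 118, 115, 110, 107, 110, 118, 119, 120, 119, 118, 119, 119]
200 cols311..336 [218, 217, 217, 218, 213, 198, 188, 160, 121, 116, 116, 115, 116, 116, 117, 121, 134, 143, 175, 216, 220, 220, 220, 220, 219, 219]
215 cols311..336 [214, 215, 214, 214, 211, 198, 186, 159, 106, 96, 96, 97, 97, 96, 98, 105, 127, 145, 171, 213, 216, 216, 216, 217, 217, 216]
rows150..240 at 323 [119, 117, 117, 119, 117, 117, 117, 112, 107, 110, 118, 120, 119, 121, 121, 117, 117, 117, 117, 117, 117, 118, 117, 118, 119, 120, 118, 117, 119, 119, 118, 119, 117, 117, 115, 115, 116, 117, 116, 117, 119, 120, 119, 119, 119, 119, 117, 116, 116, 115, 115, 116, 115, 116, 117, 117, 115, 112, 100, 96, 95, 96, 98, 96, 99, 96, 96, 96, 97, 98, 96, 96, 96, 94, 96, 97, 98, 122, 164, 170, 182, 211, 213, 214, 214, 215, 212, 211, 207, 194]
col345 rows140..245 [(140, 106), (141, 105), (142, 105), (143, 104), (144, 102), (145, 101), (146, 99), (147, 108), (148, 118), (149, 115), (235, 216), (236, 213), (237, 211), (238, 204), (239, 176), (240, 163), (241, 164), (242, 166), (243, 168), (244, 169), (245, 170)]
duct ((563.0455322265625, 230.82366943359375), (75.12088012695312, 176.96017456054688), 14.139348030090332) [238 147] [455 243]
damper ((468.0819396972656, -268.6099853515625), (68.78205108642578, 20.30254554748535), 1.6244261264801025) [218 295]
```

Run:
```python
from h import *
c=np.load('w_flue2.npz');f=lambda u,v:ray(c,c['P'],c['Q'],(u,v),.118)[:2]*1000
a,b=f(322.4,157),f(322.4,230.5);d=b-a;print('slot',(a+b)/2,'len',np.hypot(*d),'yaw',np.degrees(np.arctan2(d[1],d[0])))
print('wid',np.hypot(*(f(315.5,195)-f(329.5,195))))
a,b=f(345,146.8),f(345,239);d=b-a;print('duct w',np.hypot(*d),'proj of centre on x axis',(a+b)/2)
e=np.array([np.cos(.2405),np.sin(.2405)]);print('x-coord slot vs duct',((f(322.4,157)+f(322.4,230.5))/2)@e,((a+b)/2)@e)
# duct long edges for yaw
p=[f(260,239.),f(440,239.)]
g=cv2.cvtColor(c['image'],cv2.COLOR_BGR2GRAY).astype(int)
for r0,r1 in((225,250),):
    es=[]
    for u in range(335,450,5):
        col=g[r0:r1,u-2:u+3].mean(1);k=np.argmin(np.diff(col));es.append(f(u,r0+k+.5))
    es=np.array(es,'f4');v=cv2.fitLine(es,cv2.DIST_HUBER,0,.01,.01).ravel();print('edge yaw',np.degrees(np.arctan2(-v[0],v[1])))
```

```text
slot [566.41180422 211.80356616] len 58.12916316025414 yaw 13.60750802897098
wid 11.029401301355568
duct w 72.87487579639352 proj of centre on x axis [562.00384213 229.04944288]
x-coord slot vs duct 600.5590313709724 600.3857002950264
edge yaw -165.72543
```

Run:
```python
from ins import *
from cell import manip,cams
x,y=.468,-.2688;o=down(np.deg2rad(91.6))
manip.move_linear([x,y,.25],.25,rot=o);manip.set_gripper(.042,45)
manip.move_linear([x,y,.136],.1);manip.dwell(.3);show(manip,'at')
manip.set_gripper(0.,45);s=show(manip,'grip')
for z,r in((.141,.02),(.165,.06),(.315,.12)):
    manip.move_linear([x,y,z],r);show(manip,z)
x,y=.5663,.2118
manip.move_linear([x,y,.315],.2,rot=down(np.deg2rad(103.75)));manip.move_linear([x,y,.24],.1);manip.dwell(.3);show(manip,'over')
c=cams.capture('scene');cv2.imwrite('pics/s2.png',cv2.resize(c['image'][110:330,150:550],(800,440),interpolation=2))
```

```text
at 27.02 [ 0.4682 -0.2689  0.1364] F [-0.9  0.3 -0.2] w 0.0418
grip 27.48 [ 0.4681 -0.269   0.1361] F [ 0.5 -1.  -0.2] w 0.0195
0.141 27.88 [ 0.4679 -0.2686  0.1408] F [ 0.  -0.3 -4. ] w 0.0196
0.165 28.43 [ 0.4683 -0.2689  0.1656] F [-0.5  0.5 -3.3] w 0.02
0.315 29.82 [ 0.4675 -0.2685  0.3138] F [ 0.1  0.1 -3.5] w 0.0196
over 33.62 [0.5666 0.2119 0.2407] F [-1.   0.1 -2.6] w 0.0195
```

View pics/s2.png

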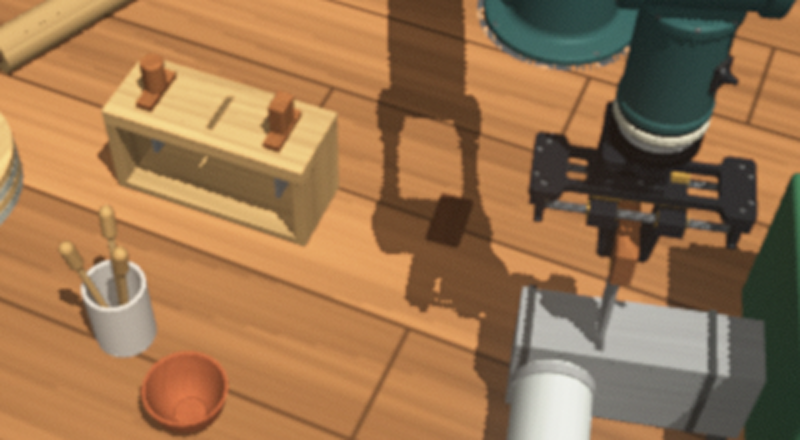

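The scraper and comb are seated in the rack, its middle slot is empty, and the damper hangs over the flue slot at px (605,330). Lowering it now.

Run:
```python
from ins import *
from cell import manip,cams
x,y=.5663,.2118
print(descend(manip,x,y,.24,.172,.008,.05,6))
manip.dwell(.5);show(manip,'end');print(manip.state()['moment'].round(2))
t=cams.capture('top')['image'];c=cams.capture('scene')['image']
cv2.imwrite('pics/end.png',np.hstack([cv2.resize(c[110:330,150:550],(440,400)),cv2.resize(t[180:320,60:200],(360,400))]))
```

```text
34.9 0.216 [0.5659 0.2117 0.2153] dF [-0.   1.9 -0.5]
35.83 0.192 [0.5659 0.2117 0.1913] dF [ 0.8  1.1 -0.6]
36.69 0.172 [0.5661 0.2117 0.1717] dF [ 0.2  0.9 -0.2]
(0.172, True)
end 37.19 [0.5664 0.2118 0.1721] F [-0.5  0.7 -2.6] w 0.0195
[ 0.13 -0.19  0.03]
```

View pics/end.png

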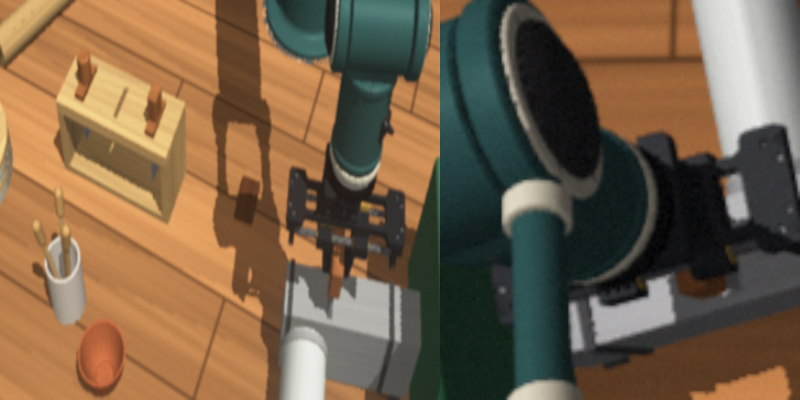

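The damper blade is through the slot with its handle above the duct, and the rack and bystanders are unchanged. Handing in.

```bash
python3 -c "
from cell import order
print(order.close_job())"
```

```text
the job is handed in; nothing more can be done
None
```

The job is handed in, done in the order asked, at about 37 s of the 72 s allowed.

- **Scraper:** I moved it from the flue into the rack's empty slot. The shoulders touched the board at TCP height 0.1429 m, against 0.143 m expected. I let go of it, and the pictures afterwards show it seated.
- **Damper:** I took it from the rack's middle slot and lowered it through the flue slot with at most about 2 N of force change. I handed in while gripping it still at 45 N. From the grasp height its lower edge is at z ≈ 0.062 m, which is 56 mm below the slot point (halfway down).
- **Bystanders:** the last scene picture shows the comb still in its slot, and the bowl, jar and rib looking as they did before.

No check failed or disagreed. I did not measure two things directly: the edge depth is worked out from the tool height assuming the damper did not slip in the grip, and I judged its uprightness by eye.

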